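# Start and run home a T-handled nut on a climbing-hold jig

### The arm

A 6-joint arm with a two-finger parallel gripper is mounted at the origin on the work surface. World frame = base frame: x ahead of the robot, y to its left, z up, the work surface at z = 0. Lengths are in m, angles in rad, forces in N, time in s.
With the tool pointing down it reaches from about 0.425 to 0.95 m from the base axis. Payload 14.7 kg.
Tool frame: the origin (TCP) lies midway between the tips of the shut fingers; the grasp point (between the pads) lies 19 mm behind it; z points along the fingers, y is the line along which they close (so a half turn about z gives the same grasp; the last joint's range is limited). The gripper opens to 85 mm and grips with 20 to 120 N. Pads are 22 mm wide; open, the fingers measure 114 mm over their backs; the gripper's body (76 mm by 85 mm) begins 54 mm behind the grasp point. The pads swing forward as they close: fully open they stand 13 mm farther back than shut.
Start: joints at [-1.255, 0.48, 1.596, -0, 1.065, -0.047], TCP at [0.231, -0.608, 0.231] pointing down, gripper open.
Joint ranges: [-2.75, 2.75], [-0.82, 2.05], [0.23, 2.67], [-1.56, 4.7], [0.09, 2.69], [-2.92, 2.92]. Speed limits (rad/s): [1.89, 1.89, 2.39, 3.01, 3.01, 3.01].

### API

Orientations are given as a rotation vector (axis times angle).
In Python, from cell import sensors, imaging, robot, finder gives the robot as it stands.
- The arm moves only by the shell command python3 -m crank 'ROWS' [FORCE]. ROWS is a JSON object of lists of equal length, an entry for each row: "grip": the opening, from 0 (shut) to 1 (fully open); "dp": the shift along the tool's x, y, z in units of 60 mm (1.0 is 60 mm), a list of three; "rot": the turn, a rotation vector about the tool's x, y, z in units of 5 degrees (1.0 is 5 degrees), a list of three. A call has 1 to 20 rows; each row shifts and turns the commanded pose from where the row before left it, along the tool's axes as they then stand; what a row does not reach is not made up. A row lasts 1/8 s, in which the tool goes at most 62.5 mm and 10.7 degrees, less where a joint would pass 70% of its speed; a pose out of reach is approached as far as the arm can. A call is refused whole if a number of a shift passes 1 or a number of a turn 1, either way. A call with a gripper value outside its range is refused whole. The fingers move at their own pace and stop on an object; FORCE is the grip in N (left out, the last holds). Time passes only in rows, so rows that do not move let the fingers close. It gives the time, the measured TCP pose, the force, the opening and the grip force at its end, in the units of the state.
- sensors.read_state(): the state, without advancing time (a new reading comes with each control period).
- imaging.camera(name): name is "scene" or "top" or "wrist"; returns a dict with "pixels" (400x640x3 uint8, red, green, blue), "fx", "fy", "cx", "cy" (pixels), "R" (3x3) and "t" (3): a world point X has camera coordinates R X + t; the wrist camera has in their place "mount" (4x4, takes a point from camera to tool coordinates, whose origin is the TCP and whose axes are the flange's). Camera axes: x right, y down, z forward; pixel columns grow to the right and rows downward; lengths in m; the calibration is good to about 2 mm. A picture is of the moment at which its call begins: read the wrist's pose just before it. There is no depth.
- robot.finish_job(): hands the job in; it is judged then, once.
Trained networks look in the newest picture that a camera, given by its name, has taken for a name from the list of things; names that differ only in an ending like _2 or _b are one class to them, and where a whole thing is asked for, a point or a joint stands for the part that bears it (a point fixed in the world has none). Each returns a list of dicts, best first, with "p" (0 to 1); they miss things now and then, are a little off and sometimes report something else, mostly with a low value. They report only what shows in the picture. A call takes as long as a camera call.
- finder.boxes_of(camera, thing): "point" ([column, row] in pixels, amid what is visible of it).
- finder.regions_of(camera, thing): "mask" (400x640 bool, what is visible of it) and "point" ([column, row] in pixels, amid what is visible of it).
- finder.tip_of(camera, thing): "point" ([column, row] in pixels: a listed point, or the origin of a listed thing).
The state is a dict: "clock": time; "q": joint angles; "dq": joint speeds; "joint_efforts": joint torques, N m; "position": TCP position; "orientation": TCP orientation; "wrist_force": force on the tool from outside, world axes, zero at the start; "ft_torque": the same for the moment, N m; "finger_gap": finger opening in m; "grip_force": force on a finger pad.
Only numpy, scipy, OpenCV 4.12 (cv2) and the standard library are available. Lean on these libraries where they do the work, as an engineer would, in place of code of your own. Each camera call takes 0.05 s, during which the arm holds its last target. There are 200 camera calls.

### The job

The T-handled nut that holds the blue climbing hold on the sloping board is sitting up on the end of its thread. Turn it backward (counter-clockwise) until it drops into the thread start, then forward (clockwise) until it is fully home, with its washer down on the hold, and let go. Leave the wrench and the loose orange and green holds around the board where they are.

Things in the scene. Friction and masses are not known exactly. Their poses are not given: they have to be found in the camera images.
- nut (a joint): turn of the T-handled nut on its stud, rad, growing FORWARD (clockwise seen looking down on it). Starts at 0.35 to 1.0, sitting up on the flat thread end; forward of there it only jams on a stop at about 1.25. Turned backward it drops into the thread at about -0.05 to -0.2 (end of travel -0.6). From there forward it runs on, sinking 2.9 mm per rad, to its hard stop, home, at 2.2.
- washer (a joint): how far nut and captive washer have sunk along the stud, m: 0 up on the thread end (17.5 mm gap to the hold), 0.011 to 0.012 just after the drop, 0.0175 home, washer on the hold. Cannot be lifted above 0. The nut drops by its own weight, but not while fingers clamp it: loosen or open them. Turning friction is slight (0.02 N m); it stays where it is left.
- nut_grip (a point): centre of the nut's cross bar, on the stud axis, 16 mm below the bar's top and above the hub's top, 48 mm above the washer's underside. Bar: 100 mm long, 14 mm wide, 32 mm high, black, one end yellow. Moves and turns with the nut. z: stud axis, out of the board, 30 degrees from vertical, leaning to the jig's -x (robot side); x: along the bar to its yellow end; y: across the 14 mm.
- hold_crown (a point): where the stud leaves the flat crown (156 mm across) of the blue round climbing hold (200 mm across, 36 mm thick) fixed on the sloping board; z along the stud, outward. Above it on the stud: steel washer (56 mm across, 4 mm thick, does not turn), the nut's aluminium hub (52 mm across, 28 mm high), then the bar.
- drop_mark (a point): white mark (20 mm long, radial) on the blue hold's crown, 66 mm from the stud's axis: the bar's yellow end points at it when joint nut is -0.2, the place where the nut has dropped
- home_mark (a point): green mark (20 mm long, radial) on the blue hold's crown, 66 mm from the stud's axis: the bar's yellow end points at it when joint nut is 2.15, home
- jig: fixed bench jig, footprint 250 x 270 mm, with a grey board 240 x 260 mm sloping at 30 degrees: low edge (40 mm high) at the jig's -x side, towards the robot, high edge (160 mm) at +x. Origin under the middle of its foot; the middle of the board's face is 100 mm above it.
- wrench: open-ended steel wrench, 170 mm long, lying along its x; origin under its middle (bystander)
- hold_orange: loose orange climbing hold, dome 96 mm wide, 46 mm high; origin under its centre (bystander)
- hold_green: loose green climbing hold, dome 88 mm wide, 34 mm high; origin under its centre (bystander)

How it is judged:
On the way:
1. the nut has been turned back and has dropped into the thread start (value of joint washer above 0.009 m and value of joint nut below 0.4 rad), for 0.05 s.
At the end, for the whole second after the job is handed in: the nut is turned forward to at least 1.8 rad (stop at 2.2), its washer is within 1.3 mm of the hold, the nut is still, and neither the wrench nor the orange or green hold lies more than 40 mm from where it started (value of joint nut above 1.8 rad and velocity of joint nut between -0.1 and 0.1 rad/s and value of joint washer above 0.0162 m and distance of each of wrench, hold_orange, hold_green from where it was at the start of the episode below 0.04 m); the robot touches nothing.
It fails at once if the wrench or a loose hold is shoved more than 60 mm or knocked off the bench (distance of any of wrench, hold_orange, hold_green from where it was at the start of the episode above 0.06 m).
It also fails if it takes over 61 s, if anything falls off the work surface, if the arm or the gripper's body presses on something with over 40 N, if the wrist force passes 120 N, or if a joint passes its speed limit or range.

## Working session

There is one attempt and no reset: what is moved stays moved. The work goes in short steps, Python scripts to look and compute and a shell command to move; the robot and the scene stay as the last step left them, time stands still between calls to the robot, and variables do not carry over. Pictures are saved under pics/ and viewed, at most 10 in all, crops included, and the job is handed in when it is done.

```bash
ls; mkdir -p pics; cat > h.py <<'E'
import numpy as np, cv2
from scipy.spatial.transform import Rotation as Ro
from cell import sensors, imaging, robot, finder
def cam(name):
    s=sensors.read_state(); c=imaging.camera(name)
    K=np.array([[c['fx'],0,c['cx']],[0,c['fy'],c['cy']],[0,0,1]])
    if 'mount' in c:
        T=np.eye(4);T[:3,:3]=Ro.from_rotvec(s['orientation']).as_matrix();T[:3,3]=s['position']
        M=np.linalg.inv(T@np.array(c['mount'])); R,t=M[:3,:3],M[:3,3]
    else: R,t=np.array(c['R']),np.array(c['t'])
    return c['pixels'],K@np.c_[R,t]
def tri(Ps,pts):
    A=np.vstack([np.array([u*P[2]-P[0],v*P[2]-P[1]]) /np.linalg.norm(P[2,:3]) for P,(u,v) in zip(Ps,pts)])
    return np.linalg.lstsq(A[:,:3],-A[:,3],rcond=None)[0]
def proj(P,X):
    x=P@np.r_[X,1]; return x[:2]/x[2]
def save(n,img): cv2.imwrite('pics/'+n,cv2.cvtColor(img,cv2.COLOR_RGB2BGR))
E
python3 - <<'E'
from h import *
s=sensors.read_state();print(s)
Ps={};
for n in ['scene','top']:
    im,P=cam(n);Ps[n]=P;save(n+'0.png',im)
    print(n,P.tolist())
    for t in ['nut_grip','hold_crown','drop_mark','home_mark','jig','wrench','hold_orange','hold_green']:
        print(n,t,[(np.round(d['point'],1),round(d['p'],2)) for d in finder.tip_of(n,t)[:2]])
np.savez('P.npz',**Ps)
E
```

```text
pics
{'clock': 0.0, 'q': array([-1.25464858e+00,  4.80835938e-01,  1.59688164e+00, -3.17093707e-05,
        1.06510319e+00, -4.65990767e-02]), 'dq': array([ 2.49822441e-04,  1.82913147e-03, -9.05471926e-04,  6.72098659e-04,
        8.35349876e-04,  1.57166319e-05]), 'joint_efforts': array([-7.77457481e-04, -9.50649118e+01, -4.30164707e+01,  1.73871149e-04,
        1.24275353e-02,  1.04027195e-04]), 'position': array([ 0.23052796, -0.60729741,  0.23066684]), 'orientation': array([-3.08886302e+00, -5.66487345e-01,  3.02259049e-04]), 'wrist_force': array([-0.26742047, -0.26210403, -1.15984299]), 'ft_torque': array([ 0.02017452,  0.03074784, -0.00906365]), 'grip_force': 0.0, 'finger_gap': 0.0853703364013534}
scene [[-213.9941126775375, 378.10870053295235, -218.06860398264604, 420.8120210822918], [91.64241489172392, -9.833815274028543, -405.6393047541892, 193.3400471490455], [-0.7436145625401992, 0.04759441551464424, -0.6669124035358526, 1.3867662111543113]]
scene nut_grip [(array([344.7, 185.1]), 0.55)]
scene hold_crown [(array([349.3, 211.1]), 0.76)]
scene drop_mark [(array([364.3, 213.
[... 224 characters left out ...]
)]
scene hold_green [(array([270.7, 273.3]), 0.84)]
top [[-0.5860316771657528, -501.2098114680596, -302.5008957124446, 421.91717822390433], [-485.22515544147075, 6.19003862278526, -213.04377716139464, 495.54854050655007], [0.03636427881220924, -0.027669058126724762, -0.9989554857193825, 1.2622891262267493]]
top nut_grip [(array([291.8, 186.5]), 0.86)]
top hold_crown [(array([291.1, 177.8]), 0.73)]
top drop_mark [(array([273.8, 152.4]), 0.64)]
top home_mark [(array([310.6, 188. ]), 0.61)]
top jig [(array([287.8, 172.2]), 0.61)]
top wrench [(array([285.9, 244.4]), 0.7)]
top hold_orange [(array([208. , 213.4]), 0.62)]
top hold_green [(array([368.1, 151.2]), 0.63), (array([271.7, 152.7]), 0.35)]
```

```bash
python3 - <<'E'
from h import *
a=cv2.imread('pics/scene0.png')[120:320,230:470];b=cv2.imread('pics/top0.png')[90:290,170:410]
cv2.imwrite('pics/a.png',np.hstack([cv2.resize(a,None,fx=1.66*2/1,fy=1.66*2)[:,:],])[:600,:800]); 
cv2.imwrite('pics/b.png',cv2.resize(b,None,fx=3,fy=3))
P=np.load('P.npz')
o={'nut_grip':[(344.7,185.1),(291.8,186.5)],'hold_crown':[(349.3,211.1),(291.1,177.8)],'drop':[(364.3,213.7),(273.8,152.4)],'home':[(323.9,215.8),(310.6,188)],'jig':[(353.2,247.9),(287.8,172.2)],'orange':[(414.2,222.1),(208,213.4)],'green':[(270.7,273.3),(368.1,151.2)]}
for k,v in o.items(): print(k,tri([P['scene'],P['top']],v).round(4))
E
```

```text
nut_grip [0.5203 0.092  0.1922]
hold_crown [0.5446 0.0974 0.1286]
drop [0.5994 0.1304 0.1693]
home [0.5209 0.0462 0.0934]
jig [0.5674 0.1085 0.016 ]
orange [ 0.4659  0.3123 -0.0051]
green [ 0.6191 -0.1044 -0.0032]
```

View pics/a.png

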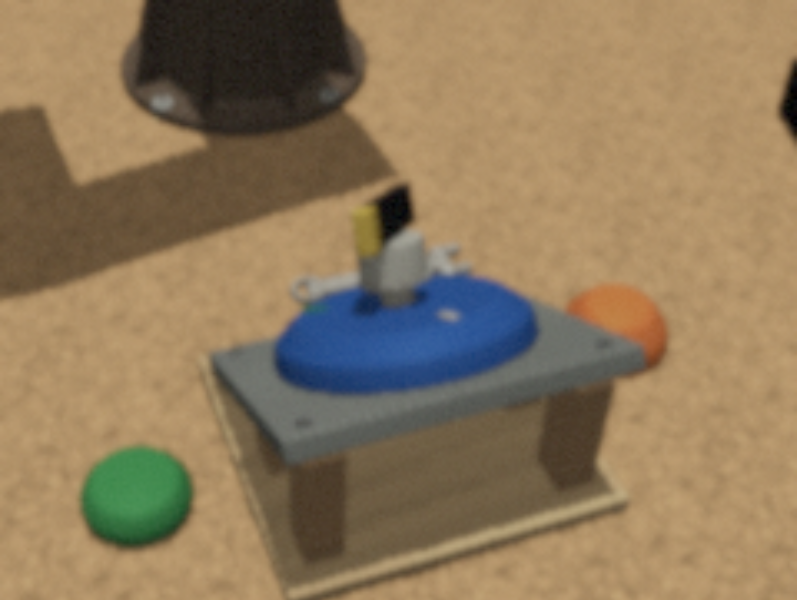

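View pics/b.png

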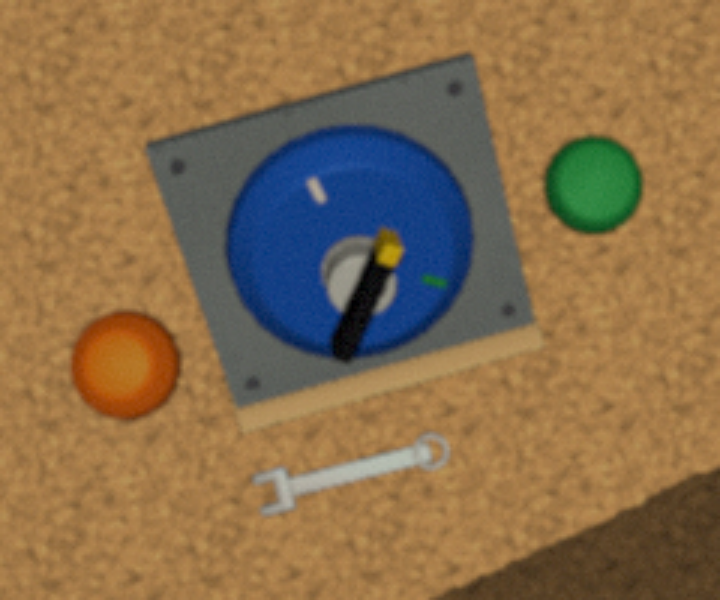

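```bash
cat > fit.py <<'E'
from h import *
from scipy.optimize import least_squares
def frame(yaw):
    return (Ro.from_euler('z',yaw)*Ro.from_euler('y',-np.pi/6)).as_matrix()  # board frame, z=stud
def pts(p):
    c=p[:3];B=frame(p[3]);ph=p[4];a=ph-(p[5]+.2)
    d=lambda t:B@np.r_[np.cos(t),np.sin(t),0]
    D={'hold_crown':c,'nut_grip':c+B[:,2]*.0615,'drop_mark':c+.066*d(ph),'home_mark':c+.066*d(ph-2.35),'jig':c-.036*B[:,2]-[0,0,.1]}
    D['yel']=c+B[:,2]*.0775+.05*d(a);D['blk']=c+B[:,2]*.0775-.05*d(a)
    return D
E
python3 - <<'E'
from fit import *
P=np.load('P.npz')
o={'scene':{'nut_grip':(344.7,185.1),'hold_crown':(349.3,211.1),'drop_mark':(364.3,213.7),'home_mark':(323.9,215.8),'jig':(353.2,247.9)},
'top':{'nut_grip':(291.8,186.5),'hold_crown':(291.1,177.8),'drop_mark':(273.8,152.4),'home_mark':(310.6,188),'jig':(287.8,172.2),'yel':(299.5,169.5),'blk':(284.3,208)}}
# nut_grip 48 above washer underside, gap 17.5 -> 65.5
import fit
w={'jig':.3}
def pp(p):
    D=pts(p);B=frame(p[3]);return {k:(v+B[:,2]*.004 if k in('nut_grip','yel','blk') else v) for k,v in D.items()}
def r(p):
    D=pp(p);return np.concatenate([w.get(k,1)*(proj(P[n],D[k])-v) for n in o for k,v in o[n].items()])
s=least_squares(r,[.54,.1,.13,.26,.5,.6],loss='soft_l1',f_scale=2);p=s.x
print(p.round(4));D=pp(p)
for n in o:
    for k in o[n]: print(n,k,(proj(P[n],D[k])-o[n][k]).round(1),D[k].round(4))
B=frame(p[3]);a=p[4]-(p[5]+.2);xb=B@np.r_[np.cos(a),np.sin(a),0]
z=-B[:,2];x=-xb;T=np.c_[x,np.cross(z,x),z]
S=sensors.read_state();R0=Ro.from_rotvec(S['orientation']).as_matrix()
tgt=D['nut_grip']+B[:,2]*.12
print('tgt',tgt,'z',z,'x',x)
print('move in cur tool/60mm',(R0.T@(tgt-S['position'])/.06).round(2),'rot/5deg',(Ro.from_matrix(R0.T@T).as_rotvec()/np.radians(5)).round(2))
np.save('p.npy',p)
E
```

```text
[0.5487 0.104  0.1326 0.3473 0.0836 0.5637]
scene nut_grip [0.6 0.3] [0.5179 0.0928 0.1893]
scene hold_crown [ 1.2 -0.2] [0.5487 0.104  0.1326]
scene drop_mark [0.3 1.6] [0.6004 0.1285 0.1655]
scene home_mark [ 1.7 -2.1] [0.5315 0.0439 0.1114]
scene jig [-1.7  3. ] [0.5656 0.1101 0.0014]
top nut_grip [-0.1  1.2] [0.5179 0.0928 0.1893]
top hold_crown [-3.9 -1.9] [0.5487 0.104  0.1326]
top drop_mark [ 1.5 -0.2] [0.6004 0.1285 0.1655]
top home_mark [ 2.4 -4.8] [0.5315 0.0439 0.1114]
top jig [-1.5  1. ] [0.5656 0.1101 0.0014]
top yel [1.2 1. ] [0.5527 0.072  0.2226]
top blk [1.1 2.5] [0.468  0.1082 0.1837]
tgt [0.46147133 0.07239901 0.29322064] z [ 0.47014644  0.17018321 -0.8660254 ] x [-0.84719923  0.36209166 -0.38877125]
move in cur tool/60mm [ 7.62 -9.23 -1.03] rot/5deg [ -7.34   2.53 -27.23]
```

```bash
python3 -m crank '{"grip":[1,1,1,1,1,1,1,1,1,1,1,1,1,1,1],"dp":[[0.6,0,-0.5],[0.8,0,-0.5],[0.8,0,-0.3],[0.8,-0.3,0],[0.8,-0.5,0],[0.8,-0.8,0],[0.8,-0.8,0],[0.8,-0.8,0],[0.8,-0.8,0],[0.6,-0.8,0],[0,-0.9,0],[0,-0.9,0],[0,-0.9,0],[0,-0.9,0],[0,-0.6,0]],"rot":[[0,0,0],[0,0,0],[0,0,0],[0,0,0],[0,0,0],[0,0,0],[0,0,0],[0,0,0],[0,0,0],[0,0,0],[0,0,0],[0,0,0],[0,0,0],[0,0,0],[0,0,0]]}'
cat > plan.py <<'E'
from fit import *
import sys
p=np.load('p.npy')
def goal(p,up,sink=0,dn=0):   # up: TCP above nut_grip along stud
    B=frame(p[3]);a=p[4]-(p[5]+.2);xb=B@np.r_[np.cos(a),np.sin(a),0]
    z=-B[:,2];x=-xb;T=np.c_[x,np.cross(z,x),z]
    return p[:3]+B[:,2]*(.0655-sink+up),T
def delta(tgt,T):
    S=sensors.read_state();R0=Ro.from_rotvec(S['orientation']).as_matrix()
    rv=Ro.from_matrix(R0.T@T).as_rotvec()/np.radians(5)
    print('pos',S['position'].round(4),'q',S['q'].round(2),'F',S['wrist_force'].round(1),'t',S['clock'])
    print('dp(cur)',(R0.T@(tgt-S['position'])/.06).round(2),'dp(goal axes)',(T.T@(tgt-S['position'])/.06).round(3),'rot',rv.round(2))
E
cat > fit1.py <<'E'
from plan import *
P=np.load('P.npz')
o={'scene':{'nut_grip':(344.7,185.1),'hold_crown':(349.3,211.1),'drop_mark':(364.3,213.7),'home_mark':(325,213.7)},
'top':{'nut_grip':(291.8,186.5),'hold_crown':(291.1,177.8),'drop_mark':(275,153.2),'home_mark':(314.5,184),'yel':(299.5,169.5),'blk':(284.3,208)}}
def pp(p):
    D=pts(p);B=frame(p[3]);return {k:(v+B[:,2]*.004 if k in('nut_grip','yel','blk') else v) for k,v in D.items()}
def r(p):
    D=pp(p);return np.concatenate([proj(P[n],D[k])-v for n in o for k,v in o[n].items()]+[[(p[3]-.265)*100]])
s=least_squares(r,p,loss='soft_l1',f_scale=2);p=s.x
print(p.round(4),s.fun.round(1));np.save('p.npy',p)
delta(*goal(p,.12))
E
python3 fit1.py
```

```text
clock: 2.78
position: [0.4555, 0.0412, 0.3095]
orientation: [-3.09, -0.568, -0.001]
wrist_force: [1.0, 0.2, 0.9]
finger_gap: 0.0856
grip_force: 0.0
[0.5494 0.1015 0.1336 0.2655 0.1869 0.5901] [ 0.7 -0.1  0.3 -0.3  0.1  1.4 -0.7 -0.7 -0.1  1.2 -2.9 -2.3  0.5 -1.
  0.  -1.5  0.8  1.3  0.8  2.4  0.1]
pos [0.4555 0.0412 0.3095] q [0.02 0.12 1.91 0.   1.1  1.23] F [1.  0.2 0.9] t 2.775
dp(cur) [ 0.28 -0.53  0.25] dp(goal axes) [0.26  0.501 0.334] rot [ -7.5    1.93 -27.17]
```

```bash
for i in 1 2; do :; done; python3 -m crank '{"grip":[1,1,1,1,1,1,1,1,1,1,1,1,1,1],"dp":[[0,0,0],[0,0,0],[0,0,0],[0,0,0],[0,0,0],[0,0,0],[0,0,0],[0,0,0],[0,0,0],[0,0,0],[0,0,0],[0,0,0],[0,0,0],[0,0,0]],"rot":[[-0.268,0.069,-0.97],[-0.268,0.069,-0.97],[-0.268,0.069,-0.97],[-0.268,0.069,-0.97],[-0.268,0.069,-0.97],[-0.268,0.069,-0.97],[-0.268,0.069,-0.97],[-0.268,0.069,-0.97],[-0.268,0.069,-0.97],[-0.268,0.069,-0.97],[-0.268,0.069,-0.97],[-0.268,0.069,-0.97],[-0.268,0.069,-0.97],[-0.268,0.069,-0.97]]}'
python3 -m crank '{"grip":[1,1,1,1,1,1,1,1,1,1,1,1,1,1,1],"dp":[[0,0,0],[0,0,0],[0,0,0],[0,0,0],[0,0,0],[0,0,0],[0,0,0],[0,0,0],[0,0,0],[0,0,0],[0,0,0],[0,0,0],[0,0,0],[0,0,0],[0,0,0]],"rot":[[-0.268,0.069,-0.97],[-0.268,0.069,-0.97],[-0.268,0.069,-0.97],[-0.268,0.069,-0.97],[-0.268,0.069,-0.97],[-0.268,0.069,-0.97],[-0.268,0.069,-0.97],[-0.268,0.069,-0.97],[-0.268,0.069,-0.97],[-0.268,0.069,-0.97],[-0.268,0.069,-0.97],[-0.268,0.069,-0.97],[-0.268,0.069,-0.97],[-0.268,0.069,-0.97],[0,0,0]]}'
python3 - <<'E'
from plan import *
im,P=cam('wrist');save('w1.png',im);np.save('Pw1.npy',P)
delta(*goal(p,.12))
for t in ['nut_grip','hold_crown','drop_mark','home_mark']:
    print(t,[(np.round(d['point'],1),round(d['p'],2)) for d in finder.tip_of('wrist',t)[:2]])
D=pts(p);B=frame(p[3])
for k,v in D.items(): print(k,proj(P,v+(B[:,2]*.004 if k in('nut_grip','yel','blk') else 0)).round(0))
E
```

```text
clock: 4.53
position: [0.4565, 0.0394, 0.3095]
orientation: [2.021, 2.003, 0.193]
wrist_force: [-0.2, -0.6, -0.6]
finger_gap: 0.0855
grip_force: 0.0
clock: 6.4
position: [0.4565, 0.0389, 0.3094]
orientation: [0.449, 2.612, 0.298]
wrist_force: [-0.7, 0.1, -0.9]
finger_gap: 0.0856
grip_force: 0.0
pos [0.4565 0.039  0.3094] q [-0.14 -0.12  2.29  0.41  0.52 -1.68] F [ 0.5 -0.5 -0.6] t 6.45
dp(cur) [0.29 0.53 0.33] dp(goal axes) [0.286 0.531 0.328] rot [-0.02  0.01 -0.05]
nut_grip [(array([355.1, 167.6]), 0.92)]
hold_crown []
drop_mark [(array([391.3, 196. ]), 0.81)]
home_mark [(array([295.4, 157.1]), 0.65)]
hold_crown [350. 161.]
nut_grip [355. 171.]
drop_mark [388. 199.]
home_mark [292. 161.]
jig [324. 121.]
yel [356. 227.]
blk [359. 116.]
```

View pics/w1.png

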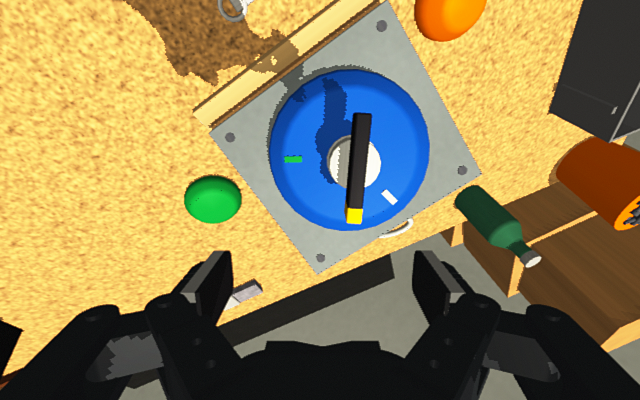

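```bash
cat > fit2.py <<'E'
from plan import *
P=dict(np.load('P.npz'));P['w']=np.load('Pw1.npy')
o={'scene':{'nut_grip':(344.7,185.1),'hold_crown':(349.3,211.1),'drop_mark':(364.3,213.7),'home_mark':(325,213.7)},
'top':{'nut_grip':(291.8,186.5),'hold_crown':(291.1,177.8),'drop_mark':(275,153.2),'home_mark':(314.5,184)},
'w':{'nut_grip':(356,168),'drop_mark':(390,197.5),'home_mark':(293.5,159.5),'yel':(355,222.5),'blk':(362,113.5)}}
def pp(p):
    D=pts(p);B=frame(p[3]);return {k:(v+B[:,2]*.004 if k in('nut_grip','yel','blk') else v) for k,v in D.items()}
def r(p):
    D=pp(p);return np.concatenate([proj(P[n],D[k])-v for n in o for k,v in o[n].items()]+[[(p[3]-.265)*100]])
s=least_squares(r,p,loss='soft_l1',f_scale=2);p=s.x
print(p.round(4),s.fun.reshape(-1)[:-1].reshape(-1,2).round(1).tolist());np.save('p.npy',p)
delta(*goal(p,.06))
E
python3 fit2.py
```

```text
[0.5475 0.103  0.1324 0.2649 0.1939 0.6299] [[1.2, -0.2], [0.8, -0.5], [0.8, 1.1], [-0.2, -0.8], [-0.8, 2.2], [-3.5, -1.4], [-0.3, 0.0], [-0.6, -0.8], [0.1, 0.3], [-1.2, -0.6], [-0.9, -0.1], [-0.4, 1.7], [-0.3, -0.4]]
pos [0.4565 0.0395 0.3094] q [-0.14 -0.12  2.29  0.41  0.52 -1.68] F [-0.6  0.4  1.1] t 6.65
dp(cur) [0.33 0.53 1.33] dp(goal axes) [0.345 0.522 1.332] rot [-0.01  0.    0.36]
```

```bash
python3 -m crank '{"grip":[0.6,0.6,0.6,0.6,0.6,0.6],"dp":[[0.17,0.26,0],[0.17,0.26,0.3],[0,0,0.5],[0,0,0.5],[0,0,0],[0,0,0]],"rot":[[0,0,0.36],[0,0,0],[0,0,0],[0,0,0],[0,0,0],[0,0,0]]}'
python3 - <<'E'
from plan import *
im,P=cam('wrist');save('w2.png',im);np.save('Pw2.npy',P)
delta(*goal(p,-.011))
for t in ['nut_grip','drop_mark','home_mark']:
    print(t,[(np.round(d['point'],1),round(d['p'],2)) for d in finder.tip_of('wrist',t)[:2]])
D=pts(p);B=frame(p[3])
for k,v in D.items(): print(k,proj(P,v+(B[:,2]*.004 if k in('nut_grip','yel','blk') else 0)).round(0))
E
```

```text
clock: 7.4
position: [0.4855, 0.086, 0.243]
orientation: [0.489, 2.608, 0.309]
wrist_force: [0.0, 0.3, -0.1]
finger_gap: 0.0513
grip_force: 0.0
pos [0.4857 0.0859 0.2435] q [ 0.02  0.05  2.35  0.48  0.26 -1.61] F [ 0.5 -0.6 -0.2] t 7.45
dp(cur) [0.01 0.01 1.23] dp(goal axes) [0.004 0.005 1.228] rot [0.   0.01 0.01]
nut_grip [(array([320.3, 217.8]), 0.6)]
drop_mark [(array([374.8, 237.7]), 0.87), (array([319.7, 213.3]), 0.54)]
home_mark [(array([252.4, 192.2]), 0.83)]
hold_crown [322. 192.]
nut_grip [322. 215.]
drop_mark [373. 237.]
home_mark [251. 196.]
jig [299. 137.]
yel [322. 289.]
blk [322. 147.]
```

View pics/w2.png

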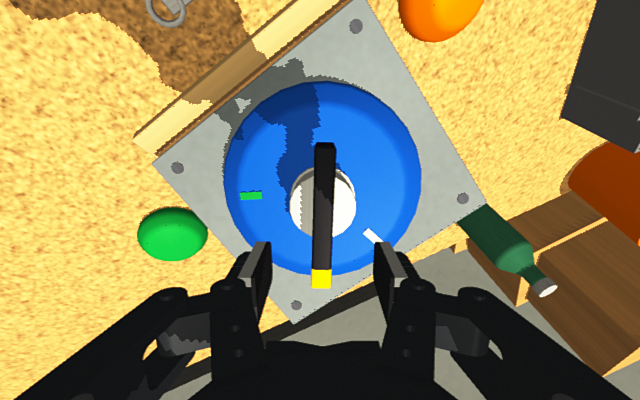

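```bash
python3 -m crank '{"grip":[0.45,0.45,0.45,0.45,0.45,0.45],"dp":[[0,0,0.2],[0,0,0.2],[0,0,0.2],[0,0,0.1],[0,0,0],[0,0,0]],"rot":[[0,0,0.2],[0,0,0],[0,0,0],[0,0,0],[0,0,0],[0,0,0]]}'
python3 -c "
from plan import *
delta(*goal(p,-.011))"
```

```text
clock: 8.35
position: [0.506, 0.0913, 0.2067]
orientation: [0.511, 2.604, 0.315]
wrist_force: [-1.4, -0.3, 0.2]
finger_gap: 0.0383
grip_force: 0.0
pos [0.506  0.0913 0.2067] q [ 0.04  0.16  2.36  0.77  0.16 -1.88] F [-1.4 -0.3  0.2] t 8.35
dp(cur) [0.   0.01 0.52] dp(goal axes) [0.003 0.009 0.522] rot [-0.    0.01 -0.19]
```

```bash
python3 -m crank '{"grip":[0.45,0.45,0.45,0.45,0.45,0.45,0.45,0.45,0.45,0.45,0.45,0.45,0.45,0.45,0.45,0.45,0.45,0.45,0.45,0.45],"dp":[[0,0,-0.2],[0,0,0],[0,0,0],[0,0,0],[0,0,0],[0,0,0],[0,0,0],[0,0,0],[0,0,0],[0,0,0],[0,0,0],[0,0,0],[0,0,0],[0,0,0],[0,0,0],[0,0,0],[0,0,0],[0,0,0],[0,0,0],[0,0,0]],"rot":[[0,0,0],[0,0,0.9],[0,0,1],[0,0,1],[0,0,1],[0,0,1],[0,0,1],[0,0,1],[0,0,1],[0,0,1],[0,0,1],[0,0,1],[0,0,1],[0,0,1],[0,0,1],[0,0,1],[0,0,1],[0,0,1],[0,0,1],[0,0,1]]}'
python3 -m crank '{"grip":[0.35,0.35,0.35,0.35,0.35,0.35,0.35,0.35,0.35,0.35,0.35,0.35,0.35,0.35,0.35,0.35,0.35,0.35,0.35],"dp":[[0,0,0],[0,0,0],[0,0,0],[0,0,0],[0,0,0],[0,0,0],[0,0,0],[0,0,0],[0,0,0],[0,0,0],[0,0,0],[0,0,0],[0,0,0],[0,0,0],[0,0,0],[0,0,0],[0,0,0],[0,0,0],[0,0,0]],"rot":[[0,0,1],[0,0,1],[0,0,1],[0,0,1],[0,0,1],[0,0,1],[0,0,1],[0,0,1],[0,0,1],[0,0,1],[0,0,1],[0,0,1],[0,0,1],[0,0,1],[0,0,1],[0,0,1],[0,0,1],[0,0,0],[0,0,0]]}'
cat >> plan.py <<'E'
def goal2(p,up,sink=0):
    t,T=goal(p,up,sink); return t,T@np.diag([-1,-1,1])
E
python3 - <<'E'
from plan import *
im,P=cam('wrist');save('w3.png',im);np.save('Pw3.npy',P)
delta(*goal2(p,-.011))
for t in ['nut_grip','drop_mark','home_mark']:
    print(t,[(np.round(d['point'],1),round(d['p'],2)) for d in finder.tip_of('wrist',t)[:2]])
D=pts(p);B=frame(p[3])
for k,v in D.items(): print(k,proj(P,v+(B[:,2]*.004 if k in('nut_grip','yel','blk') else 0)).round(0))
E
```

```text
clock: 10.85
position: [0.5002, 0.0897, 0.2171]
orientation: [2.471, 1.518, 0.746]
wrist_force: [-0.8, -0.0, 0.8]
finger_gap: 0.0384
grip_force: 0.0
clock: 13.22
position: [0.5002, 0.0897, 0.2168]
orientation: [-2.783, 0.531, -0.683]
wrist_force: [0.5, -0.0, 0.0]
finger_gap: 0.0298
grip_force: 0.0
pos [0.5002 0.0897 0.2167] q [0.03 0.13 2.36 0.66 0.19 1.36] F [ 0.1 -0.4 -0.3] t 13.275
dp(cur) [-0.   -0.01  0.72] dp(goal axes) [-0.    -0.01   0.717] rot [ 0.   -0.01 -0.07]
nut_grip [(array([323.3, 234. ]), 0.88)]
drop_mark [(array([259.7, 145.7]), 0.91)]
home_mark []
hold_crown [323. 202.]
nut_grip [323. 232.]
drop_mark [260. 148.]
home_mark [403. 198.]
jig [346. 205.]
yel [322. 154.]
blk [323. 318.]
```

View pics/w3.png

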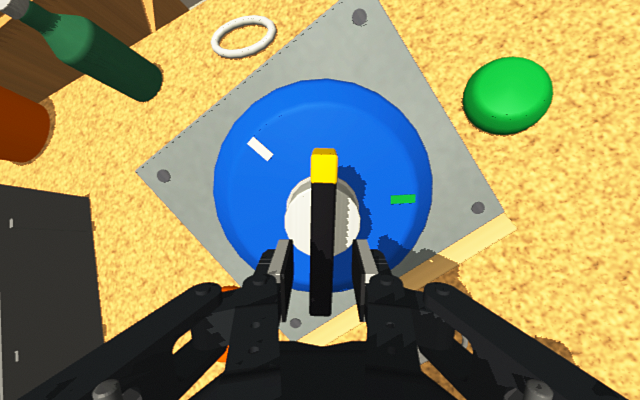

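```bash
python3 -m crank '{"grip":[0.35,0.35,0.35,0.35,0.35,0.35,0.35,0.35,0.35],"dp":[[0,0,0.1],[0,0,0.1],[0,0,0.1],[0,0,0.1],[0,0,0.1],[0,0,0.1],[0,0,0.05],[0,0,0],[0,0,0]],"rot":[[0,0,0],[0,0,0],[0,0,0],[0,0,0],[0,0,0],[0,0,0],[0,0,0],[0,0,0],[0,0,0]]}'
python3 -c "
from plan import *
delta(*goal2(p,-.011))"
```

```text
clock: 14.55
position: [0.519, 0.0948, 0.1828]
orientation: [-2.783, 0.534, -0.683]
wrist_force: [-0.1, 0.1, -1.2]
finger_gap: 0.03
grip_force: 0.0
pos [0.519  0.0948 0.1828] q [0.05 0.23 2.36 1.18 0.12 0.84] F [-0.1  0.1 -1.2] t 14.55
dp(cur) [ 0.   -0.01  0.07] dp(goal axes) [ 0.001 -0.011  0.066] rot [ 0.   -0.   -0.09]
```

```bash
python3 -m crank '{"grip":[0.21,0.21,0.21,0.21,0.21,0.21,0.21,0.21,0.21,0.21,0.21,0.21,0.21,0.21,0.21,0.21,0.21,0.21],"dp":[[0,0,0],[0,0,0],[0,0,0],[0,0,0],[0,0,0],[0,0,0],[0,0,0],[0,0,0],[0,0,0],[0,0,0],[0,0,0],[0,0,0],[0,0,0],[0,0,0],[0,0,0],[0,0,0],[0,0,0],[0,0,0]],"rot":[[0,0,0],[0,0,0],[0,0,0],[0,0,-1],[0,0,-1],[0,0,-1],[0,0,-1],[0,0,-1],[0,0,-1],[0,0,-1],[0,0,-1],[0,0,-1],[0,0,-1],[0,0,-1],[0,0,-1],[0,0,0],[0,0,0],[0,0,0]]}' 20
cat > look.py <<'E'
from plan import *
import sys
n=sys.argv[1]
S=sensors.read_state();print(S['q'].round(2),S['wrist_force'].round(1),S['ft_torque'].round(2),S['finger_gap'],S['grip_force'])
for c in ['wrist','scene','top']:
    im,P=cam(c);save(n+c+'.png',im)
    r=finder.tip_of(c,'nut_grip')
    print(c,[(d['point'],round(d['p'],2)) for d in r[:1]])
    B=frame(p[3])
    for sk in (0,.0115,.0175): print('  sink',sk,proj(P,p[:3]+B[:,2]*(.0655-sk)).round(1))
w=cv2.imread('pics/'+n+'wrist.png');s=cv2.imread('pics/'+n+'scene.png')[150:250,290:410]
w=cv2.resize(w[60:360,140:500],(480,400));s=cv2.resize(s,(320,267))
o=np.zeros((400,800,3),np.uint8);o[:,:480]=w;o[:267,480:]=s;cv2.imwrite('pics/'+n+'.png',o)
E
python3 look.py d
```

```text
clock: 16.8
position: [0.5189, 0.0949, 0.1827]
orientation: [2.835, 0.982, 0.802]
wrist_force: [-1.5, 2.6, 1.2]
finger_gap: 0.018
grip_force: 1.5
[ 0.05  0.23  2.36  1.18  0.12 -0.2 ] [-1.5  2.6  1.2] [0.37 0.29 0.16] 0.01800259841950019 1.4547783450689167
wrist [([318.9, 250.9], 0.65)]
  sink 0 [322.4 261.8]
  sink 0.0115 [322.4 251.6]
  sink 0.0175 [322.4 246.8]
scene [([347.6, 189.4], 0.75)]
  sink 0 [345.9 184.9]
  sink 0.0115 [346.6 189.4]
  sink 0.0175 [347.  191.8]
top [([290.3, 187.3], 0.93)]
  sink 0 [291.  188.7]
  sink 0.0115 [290.4 186.4]
  sink 0.0175 [290.1 185.3]
```

View pics/d.png

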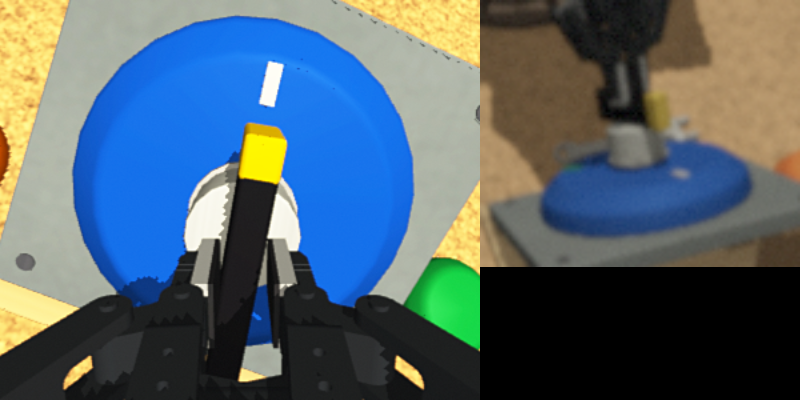

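```bash
python3 -m crank '{"grip":[0.21,0.21,0.21,0.21,0.21,0.21,0.21,0.21,0.21,0.21,0.21,0.21,0.21,0.21,0.21,0.21,0.21,0.21,0.21,0.21],"dp":[[0,0,0],[0,0,0.05],[0,0,0.05],[0,0,0.05],[0,0,0],[0,0,0],[0,0,0],[0,0,0],[0,0,0],[0,0,0],[0,0,0],[0,0,0],[0,0,0],[0,0,0],[0,0,0],[0,0,0],[0,0,0],[0,0,0],[0,0,0],[0,0,0]],"rot":[[0,0,1],[0,0,0],[0,0,0],[0,0,0],[0,0,1],[0,0,1],[0,0,1],[0,0,1],[0,0,1],[0,0,1],[0,0,1],[0,0,1],[0,0,1],[0,0,1],[0,0,1],[0,0,1],[0,0,1],[0,0,1],[0,0,1],[0,0,1]]}'
python3 -c "
from plan import *
delta(*goal2(p,-.011))
print(sensors.read_state()['ft_torque'])"
```

```text
clock: 19.6
position: [0.5235, 0.0958, 0.1749]
orientation: [-2.53, 1.098, -0.578]
wrist_force: [0.9, 1.4, -1.4]
finger_gap: 0.0177
grip_force: 1.3
pos [0.5235 0.0958 0.1749] q [0.05 0.25 2.36 1.37 0.11 1.09] F [ 0.9  1.4 -1.4] t 19.6
dp(cur) [-0.01 -0.01 -0.09] dp(goal axes) [-0.002 -0.014 -0.087] rot [ 0.01 -0.01 -5.12]
[0.06711268 0.20969718 0.09958316]
```

```bash
python3 -m crank '{"grip":[0.21,0.21,0.21,0.21,0.21,0.21,0.21,0.21,0.21,0.21,0.21,0.21,0.21,0.21,0.21,0.21],"dp":[[0,0,0],[0,0,0],[0,0,0],[0,0,0],[0,0,0],[0,0,0],[0,0,0],[0,0,0],[0,0,0],[0,0,0],[0,0,0],[0,0,0],[0,0,0],[0,0,0],[0,0,0],[0,0,0]],"rot":[[0,0,1],[0,0,1],[0,0,1],[0,0,1],[0,0,1],[0,0,1],[0,0,1],[0,0,1],[0,0,1],[0,0,1],[0,0,1],[0,0,1],[0,0,1],[0,0,1],[0,0,0],[0,0,0]]}'
python3 look.py e
```

```text
clock: 21.6
position: [0.5233, 0.0958, 0.1748]
orientation: [-1.383, 2.24, -0.201]
wrist_force: [-0.8, 0.4, -1.8]
finger_gap: 0.0181
grip_force: 0.8
[0.05 0.25 2.36 1.37 0.11 2.31] [-0.8  0.4 -1.8] [-0.18  0.5   0.07] 0.018135869294087156 0.766599495545961
wrist [([324.1, 256.4], 0.79)]
  sink 0 [322.7 270.4]
  sink 0.0115 [322.7 259. ]
  sink 0.0175 [322.7 253.7]
scene [([348.0, 192.1], 0.85)]
  sink 0 [345.9 184.9]
  sink 0.0115 [346.6 189.4]
  sink 0.0175 [347.  191.8]
top [([293.1, 184.0], 0.61)]
  sink 0 [291.  188.7]
  sink 0.0115 [290.4 186.4]
  sink 0.0175 [290.1 185.3]
```

View pics/e.png

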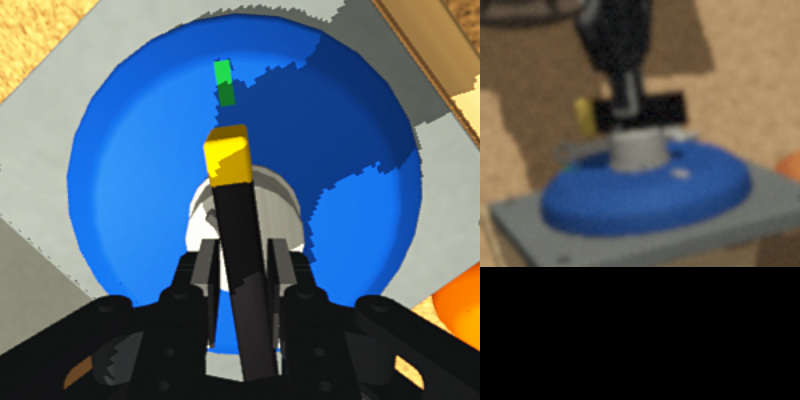

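```bash
python3 -m crank '{"grip":[0.21,0.21,0.21,0.21,0.21],"dp":[[0,0,0],[0,0,0],[0,0,0],[0,0,0],[0,0,0]],"rot":[[0,0,0.7],[0,0,0.6],[0,0,0.5],[0,0,0],[0,0,0]]}'
python3 -c "
from plan import *
delta(*goal2(p,-.011))
print(sensors.read_state()['ft_torque'])"
```

```text
clock: 22.52
position: [0.5231, 0.096, 0.1748]
orientation: [-1.2, 2.336, -0.147]
wrist_force: [-3.8, -2.5, -2.0]
finger_gap: 0.0183
grip_force: 14.3
pos [0.5231 0.096  0.1748] q [0.05 0.25 2.36 1.37 0.11 2.47] F [-3.8 -2.5 -2. ] t 22.525
dp(cur) [-0.02 -0.   -0.09] dp(goal axes) [ 0.007 -0.014 -0.086] rot [ 1.000e-02 -1.000e-02 -2.087e+01]
[-0.59489694  0.9485864   0.38499834]
```

Grip force and torque rose, so the nut is on its hard stop. Next I relieve the load, open and retreat straight out.

```bash
python3 -m crank '{"grip":[0.21,0.4,0.4,0.4,0.4,0.4,0.4,0.4,0.4,0.4,0.4,0.4,0.4],"dp":[[0,0,0],[0,0,0],[0,0,0],[0,0,0],[0,0,-0.1],[0,0,-0.1],[0,0,-0.15],[0,0,-0.2],[0,0,-0.3],[0,0,-0.4],[0,0,-0.4],[0,0,0],[0,0,0]],"rot":[[0,0,-0.8],[0,0,-0.8],[0,0,0],[0,0,0],[0,0,0],[0,0,0],[0,0,0],[0,0,0],[0,0,0],[0,0,0],[0,0,0],[0,0,0],[0,0,0]]}'
python3 look.py f
```

```text
clock: 24.15
position: [0.4747, 0.0728, 0.2456]
orientation: [-1.356, 2.223, -0.18]
wrist_force: [0.2, 0.0, 0.1]
finger_gap: 0.0343
grip_force: 0.0
[-0.05  0.02  2.38  0.71  0.28  2.92] [0.2 0.  0.1] [-0.08  0.27  0.01] 0.03430438489467529 0.0
wrist [([322.9, 220.6], 0.55)]
  sink 0 [321.5 226.3]
  sink 0.0115 [321.7 220.7]
  sink 0.0175 [321.7 218. ]
scene [([348.1, 194.0], 0.84)]
  sink 0 [345.9 184.9]
  sink 0.0115 [346.6 189.4]
  sink 0.0175 [347.  191.8]
top [([288.5, 185.5], 0.64)]
  sink 0 [291.  188.7]
  sink 0.0115 [290.4 186.4]
  sink 0.0175 [290.1 185.3]
```

View pics/f.png

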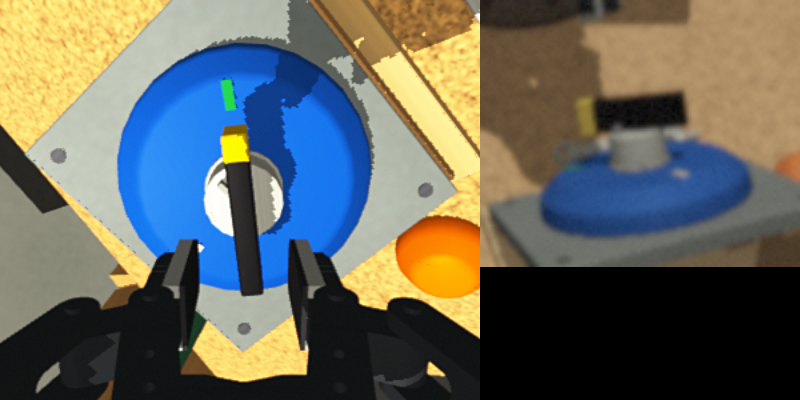

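The bar points at the green mark, the washer is seated, the gripper is clear and the loose parts haven't moved, so I'm handing in.

```bash
python3 -c "
from cell import robot
print(robot.finish_job())"
```

```text
the job is handed in; nothing more can be done
None
```

The job is handed in at about 24 s: the nut was turned back until it dropped into the thread, run forward to its hard stop on the green mark and released, and the wrench and loose holds were never touched.

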